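Shake the dry soil off a batch of finds

ROBOT

A 6-joint arm with a two-finger parallel gripper is mounted at the origin on the work surface. World frame = base frame: x ahead of the robot, y to its left, z up, the work surface at z = 0. Lengths are in m, angles in rad, forces in N, time in s.
With the tool pointing down it reaches from about 0.3 to 0.875 m from the base axis. Payload 6.4 kg.
Tool frame: the origin (TCP) lies at the very end of the fingers, on their centre line; the grasp point (between the pads) lies 19 mm behind it; z points along the fingers, y is the line along which they close (so a half turn about z gives the same grasp; the last joint's range is limited). The gripper opens to 85 mm and grips with 20 to 120 N. Pads are 22 mm wide; open, the fingers measure 114 mm over their backs; the gripper's body (76 mm by 85 mm) begins 54 mm behind the grasp point. The pads swing forward as they close: fully open they stand 13 mm farther back than shut.
Start: joints at [0.93, 0.181, 1.607, -0, 1.354, -0.206], TCP at [0.242, 0.522, 0.231] pointing down, gripper open.
Joint ranges: [-2.99, 2.99], [-0.89, 2.07], [0.3, 2.58], [-1.14, 4.28], [0, 2.63], [-3.12, 3.12]. Speed limits (rad/s): [2.57, 2.57, 3.01, 3.14, 3.14, 3.14].

INTERFACE

Orientations are given as a unit quaternion [w, x, y, z].
In Python, from bench import ctrl, camera, calibration, order, outline_of gives the robot as it stands.
- The arm moves only by the tool move_arm, never from a script. Its argument "series" is a list that holds one entry, the list of rows, each a list of 5 numbers: the opening, from 0 (shut) to 1 (fully open), then the shift along the tool's x, y, z in mm, then the turn about the tool's z in rad. A call has exactly 10 rows; each row is the pose to reach, as a shift and turn from the pose commanded when the call began, along the tool's axes at that moment; what a row does not reach only later rows make up. A row lasts 1/12 s, in which the tool goes at most 41.7 mm and 7.16 degrees, less where a joint would pass 70% of its speed; a pose out of reach is approached as far as the arm can. A call with a gripper value outside its range is refused whole. The fingers move at their own pace and stop on an object; the grip force is fixed at half the most. Time passes only in rows, so rows that repeat a pose let the fingers close, or fill a call up. It gives the time, the measured TCP pose, the force, the opening and the grip force at its end, in the units of the state.
- ctrl.get_obs(): the state, without advancing time (a new reading comes with each control period).
- camera(name): name is "scene" or "top" or "wrist"; returns (picture, depth): 480x640x3 uint8, blue, green, red; 480x640 float32, m along the optical axis (not along the pixel's ray), 0 where there is no reading.
- calibration(name): a dict with "intrinsics" (3x3 intrinsics, pixels), "rvec" (rotation vector, rad) and "tvec" (3), from world to camera coordinates, as OpenCV has them. Camera axes: x right, y down, z forward; pixel columns grow to the right and rows downward; lengths in m; the calibration is good to about 2 mm. A picture is of the moment at which its call begins: read the wrist's pose just before it. calibration takes no time and is no camera call; for the wrist camera it gives the pose at the moment of the call.
- order.hand_in(): hands the job in; it is judged then, once.
Trained networks look in the newest picture that a camera, given by its name, has taken for a name from the list of things; names that differ only in an ending like _2 or _b are one class to them, and where a whole thing is asked for, a point or a joint stands for the part that bears it (a point fixed in the world has none). Each returns a list of dicts, best first, with "conf" (0 to 1); they miss things now and then, are a little off and sometimes report something else, mostly with a low value. They report only what shows in the picture. A call takes as long as a camera call. They do not tell look-alikes from the thing itself.
- outline_of(target, camera): "region" (480x640 bool, what is visible of it) and "bbox" ([centre column, centre row, width, height] in pixels, round what is visible of it).
The state is a dict: "time_s": time; "q": joint angles; "dq": joint speeds; "joint_efforts": joint torques, N m; "eef_pos": TCP position; "eef_rot": TCP orientation; "wrist_force": force on the tool from outside, world axes, zero at the start; "torque": the same for the moment, N m; "opening": opening from 0.0 (shut) to 1.0 (fully open); "grasp_force": force on a finger pad.
Only numpy, scipy, OpenCV 4.12 (cv2) and the standard library are available. Lean on these libraries where they do the work, as an engineer would, in place of code of your own. Each camera call takes 0.05 s, during which the arm holds its last target. There are 200 camera calls.

TASK

With the yellow transport lock still on, lay all the finds from the white board side by side on the shaker's metal deck. Then slide the lock all the way to its free end stop, hold the green jog button down for at least four seconds without a break and let it go, and slide the lock all the way back; never press the button unless the lock is fully at its free end. Only then move all the finds into the grey tray, lying side by side and not stacked, and leave the carton, jar and tape where they stand.

Things in the scene. Friction and masses are not known exactly. Their poses are not given: they have to be found in the camera images.
- shaker: Fixed bench shaker, blue housing 330 x 280 x 60 mm. Origin: centre of its underside on the table, z up. Its -x side (towards the robot) is a grey control panel, level at z = 60 mm, 96 mm wide in x, centred on x = -113 mm. Its +x side carries the metal deck. It does not really move when it runs.
- deck_mid (a point): Centre of the upper face of the shaker's slotted metal deck (shaker x = 52.5, y = 0, z = 66 mm), axes as the shaker's. The flat deck measures 205 mm (x) by 255 mm (y) inside a steel rim 5 mm thick that stands 10 mm above it. A piece is on the deck when it lies inside the rim on the deck's face.
- lock (a joint): Transport lock: travel of the yellow slide grip in m. 0 = transport (locked) stop, 0.09 = free end stop; it grows towards the shaker's +y. It starts within 4 mm of 0, needs about 2 N to slide and stays where it is left.
- lock_top (a point): Centre of the top of the yellow lock grip, moving with it. The grip is a block 28 mm (shaker x) by 20 mm (shaker y) by 40 mm high, with this point at its top (about 114 mm above the table); it stands on a dark track 40 mm wide, 14 mm high, along shaker y at shaker x = -113 mm. The grip's centre goes from shaker y = -90 mm (locked) to y = 0 (free). Axes as the shaker's.
- jog (a joint): Depth of the green jog button in m: 0 = up, 0.008 = fully down. Momentary: a spring of about 2 N at the top and 6 N fully down returns it. It counts as held when deeper than 0.005.
- jog_base: Round black housing of the jog button, 52 mm diameter, 12 mm high, fixed on the panel at shaker x = -113, y = +95 mm; the origin is at the centre of its underside (60 mm above the table). Carries the green button.
- jog_top (a point): Centre of the top of the green jog button, 36 mm diameter, moving with it; when up it stands 24 mm above the panel (84 mm above the table). Pressed straight down.
- board: Fixed white plastic sorting board 280 (x) x 210 (y) x 4 mm, on which the unshaken finds start. Origin: centre of its underside. It may be on the left or the right of the shaker.
- tray: Fixed grey open finds tray 270 (x) x 210 (y) x 45 mm, on the other side of the shaker from the board. Walls and floor 5 mm thick (a narrow grey lip, 12 mm wide, looks out around the rim). Origin: centre of its underside, axes along its sides.
- brick_piece: Dark red brick fragment, 86 x 46 x 32 mm. Lies flat on the white board at the start; may be absent. Origin at the middle of the piece; x along its length, y across its width, z through its thickness. Solid and rigid, edges rounded.
- tile_piece: Orange roof-tile fragment with three grooves along its top, 90 x 50 x 24 mm. Lies flat on the white board at the start; may be absent. Origin at the middle of the piece; x along its length, y across its width, z through its thickness. Solid and rigid, edges rounded.
- stone_piece: Grey whetstone fragment with a pale vein, 80 x 40 x 28 mm. Lies flat on the white board at the start; may be absent. Origin at the middle of the piece; x along its length, y across its width, z through its thickness. Solid and rigid, edges rounded.
- glazed_piece: Cream pottery block with dark green glaze on top, 76 x 44 x 26 mm. Lies flat on the white board at the start; may be absent. Origin at the middle of the piece; x along its length, y across its width, z through its thickness. Solid and rigid, edges rounded.
- carton: Bystander: closed cardboard carton 90 x 130 x 80 mm, beyond the work. Origin: centre of underside.
- jar: Bystander: white plastic jar with a red cap, 68 mm diameter, 95 mm high. Origin: centre of underside.
- tape: Bystander: blue roll of tape lying flat, 90 mm diameter, 30 mm high. Origin: centre of underside.
Things that resemble listed ones, but are neither listed nor needed, are in the scene too. Of the things that look like the glazed_piece, take the one that is nearest to the robot's base at the start.

How it is judged:
On the way, in this order (a step that is already met when the one before it is completed fails the run):
1. all the finds lie on the deck, released, with the lock still on and the button up (x of brick_piece in the frame of deck_mid between -0.102 and 0.102 m and y of brick_piece in the frame of deck_mid between -0.127 and 0.127 m and z of brick_piece in the frame of deck_mid between 0.003 and 0.034 m and x of tile_piece in the frame of deck_mid between -0.102 and 0.102 m and y of tile_piece in the frame of deck_mid between -0.127 and 0.127 m and z of tile_piece in the frame of deck_mid between 0.003 and 0.034 m and x of stone_piece in the frame of deck_mid between -0.102 and 0.102 m and y of stone_piece in the frame of deck_mid between -0.127 and 0.127 m and z of stone_piece in the frame of deck_mid between 0.003 and 0.034 m and x of glazed_piece in the frame of deck_mid between -0.102 and 0.102 m and y of glazed_piece in the frame of deck_mid between -0.127 and 0.127 m and z of glazed_piece in the frame of deck_mid between 0.003 and 0.034 m and contact force between the fingers and brick_piece below 0.3 N and contact force between the fingers and tile_piece below 0.3 N and contact force between the fingers and stone_piece below 0.3 N and contact force between the fingers and glazed_piece below 0.3 N and value of joint lock below 0.02 m and value of joint jog below 0.002 m), for 0.3 s.
2. the lock is slid to its free end stop (value of joint lock above 0.084 m and value of joint jog below 0.002 m), for 0.2 s.
3. the jog button is held down four seconds without a break, with the lock free and all the finds on the deck (value of joint lock above 0.084 m and value of joint jog above 0.005 m and x of brick_piece in the frame of deck_mid between -0.102 and 0.102 m and y of brick_piece in the frame of deck_mid between -0.127 and 0.127 m and z of brick_piece in the frame of deck_mid between 0.003 and 0.034 m and x of tile_piece in the frame of deck_mid between -0.102 and 0.102 m and y of tile_piece in the frame of deck_mid between -0.127 and 0.127 m and z of tile_piece in the frame of deck_mid between 0.003 and 0.034 m and x of stone_piece in the frame of deck_mid between -0.102 and 0.102 m and y of stone_piece in the frame of deck_mid between -0.127 and 0.127 m and z of stone_piece in the frame of deck_mid between 0.003 and 0.034 m and x of glazed_piece in the frame of deck_mid between -0.102 and 0.102 m and y of glazed_piece in the frame of deck_mid between -0.127 and 0.127 m and z of glazed_piece in the frame of deck_mid between 0.003 and 0.034 m), for 3.8 s.
4. the button is let go and comes up (value of joint jog below 0.002 m), for 0.2 s.
5. the lock is slid fully back to its transport stop, the finds still on the deck (value of joint lock below 0.006 m and value of joint jog below 0.002 m and x of brick_piece in the frame of deck_mid between -0.102 and 0.102 m and y of brick_piece in the frame of deck_mid between -0.127 and 0.127 m and z of brick_piece in the frame of deck_mid between 0.003 and 0.034 m and x of tile_piece in the frame of deck_mid between -0.102 and 0.102 m and y of tile_piece in the frame of deck_mid between -0.127 and 0.127 m and z of tile_piece in the frame of deck_mid between 0.003 and 0.034 m and x of stone_piece in the frame of deck_mid between -0.102 and 0.102 m and y of stone_piece in the frame of deck_mid between -0.127 and 0.127 m and z of stone_piece in the frame of deck_mid between 0.003 and 0.034 m and x of glazed_piece in the frame of deck_mid between -0.102 and 0.102 m and y of glazed_piece in the frame of deck_mid between -0.127 and 0.127 m and z of glazed_piece in the frame of deck_mid between 0.003 and 0.034 m), for 0.2 s.
At the end, for the whole second after the job is handed in: Every find present lies inside the grey tray, none standing or stacked (its middle less than 40 mm above the table), released and at rest (under 20 mm/s); the lock is within 6 mm of its transport stop and the button is up (under 2 mm) (x of brick_piece in the frame of tray between -0.13 and 0.13 m and y of brick_piece in the frame of tray between -0.1 and 0.1 m and z of brick_piece in the frame of tray between 0.003 and 0.04 m and linear speed of each of brick_piece, tile_piece, stone_piece, glazed_piece below 0.02 m/s and x of tile_piece in the frame of tray between -0.13 and 0.13 m and y of tile_piece in the frame of tray between -0.1 and 0.1 m and z of tile_piece in the frame of tray between 0.003 and 0.04 m and x of stone_piece in the frame of tray between -0.13 and 0.13 m and y of stone_piece in the frame of tray between -0.1 and 0.1 m and z of stone_piece in the frame of tray between 0.003 and 0.04 m and x of glazed_piece in the frame of tray between -0.13 and 0.13 m and y of glazed_piece in the frame of tray between -0.1 and 0.1 m and z of glazed_piece in the frame of tray between 0.003 and 0.04 m and contact force between the fingers and brick_piece below 0.3 N and contact force between the fingers and tile_piece below 0.3 N and contact force between the fingers and stone_piece below 0.3 N and contact force between the fingers and glazed_piece below 0.3 N and value of joint lock below 0.006 m and value of joint jog below 0.002 m); the robot touches nothing.
It fails at once if the robot presses the jog button while the lock is not at its free end (value of joint jog above 0.004 m and value of joint lock below 0.08 m and contact force between the arm and jog_base above 0.5 N).
It fails at once if the fingers press the jog button while the lock is not at its free end (value of joint jog above 0.004 m and value of joint lock below 0.08 m and contact force between the fingers and jog_base above 0.5 N).
It fails at once if the carton is knocked out of place (distance of carton from where it was at the start of the episode above 0.03 m or angle between carton's own z axis and vertical above 0.5 rad).
It fails at once if the jar is knocked out of place (distance of jar from where it was at the start of the episode above 0.03 m or angle between jar's own z axis and vertical above 0.5 rad).
It fails at once if the tape is knocked out of place (distance of tape from where it was at the start of the episode above 0.03 m or angle between tape's own z axis and vertical above 0.5 rad).
Of brick_piece, tile_piece, stone_piece, glazed_piece only 2 to 3 are there at a start; the rules pass over those that are not, and their reading is None.
At some moment in a run one of brick_piece, tile_piece, stone_piece, glazed_piece may be knocked a few centimetres aside while the robot is not near it.
Once in a run the grip may slacken for a moment while it holds something.
It also fails if it takes over 210 s, if anything falls off the work surface, if the arm or the gripper's body presses on something with over 40 N, if the wrist force passes 120 N, or if a joint passes its speed limit or range.

## Working session

There is one attempt and no reset: what is moved stays moved. The work goes in short steps, Python scripts to look and compute and a tool call to move; the robot and the scene stay as the last step left them, time stands still between calls to the robot, and variables do not carry over. Pictures are saved under pics/ and viewed, at most 14 in all, crops included, and the job is handed in when it is done.

Besides the shell and the picture viewer there is one more tool, called in YAML: its name, and indented under it one key for each argument. move_arm: Moves the arm, as the interface text tells. Its arguments: {"type":"object","properties":{"series":{"type":"array","items":{"type":"array","items":{"type":"array","items":{"type":"number"}}}}},"required":["series"]}

```bash
ls; mkdir -p pics; cat > h.py <<'E'
import numpy as np, cv2
from bench import ctrl, camera, calibration, order, outline_of
def cal(n):
    c=calibration(n); R=cv2.Rodrigues(np.array(c["rvec"],float))[0]
    return np.array(c["intrinsics"],float),R,np.array(c["tvec"],float).ravel()
def cloud(n,depth):
    K,R,t=cal(n); v,u=np.mgrid[:480,:640]
    p=np.stack([(u-K[0,2])/K[0,0]*depth,(v-K[1,2])/K[1,1]*depth,depth],-1)
    return (p-t)@R
def proj(n,P):
    K,R,t=cal(n); q=(np.array(P)@R.T+t)@K.T; return q[...,:2]/q[...,2:]
def Rt():
    o=ctrl.get_obs(); w,x,y,z=o["eef_rot"]
    from scipy.spatial.transform import Rotation as Ro
    return o,Ro.from_quat([x,y,z,w]).as_matrix()
def rect(P,m):
    "top-face min-area rect of masked points: centre, size, yaw of long axis, z"
    q=P[m]; z=np.percentile(q[:,2],90); s=q[abs(q[:,2]-z)<.006]
    (c,wh,a)=cv2.minAreaRect((s[:,:2]*1000).astype(np.float32))
    if wh[0]<wh[1]: wh=wh[::-1]; a+=90
    return np.round(c,1),np.round(wh,1),round((a+90)%180-90,1),round(z*1000,1),len(s)
E
python3 - <<'E'
from h import *
o,R=Rt(); print(o["eef_pos"],R.round(2).tolist(),o["time_s"])
for n in("top","scene"):
    im,d=camera(n); cv2.imwrite(f"pics/{n}0.png",im); P=cloud(n,d); np.save(n+"P.npy",P)
    for k in["shaker","lock","jog","board","tray","brick_piece","tile_piece","stone_piece","glazed_piece","carton","jar","tape"]:
        for r in outline_of(k,n)[:4]:
            m=r["region"]&(d>0)
            if m.sum()>20: print(n,k,round(r["conf"],2),np.round(r["bbox"]),*rect(P,m))
E
```

```text
pics
[0.24185467 0.52106723 0.23040718] [[-0.91, 0.42, -0.0], [0.42, 0.91, -0.0], [0.0, -0.0, -1.0]] 0.0
top shaker 0.97 [303. 274. 140. 167.] [552.2  20.6] [320.6 265.9] 3.2 74.3 5485
top lock 0.61 [352. 326.  12.  15.] [444.3 -73. ] [27.5 19.7] 5.0 116.1 129
top lock 0.57 [471. 305. 116. 144.] [ 479.4 -327.8] [293.5 236.8] -0.1 46.2 3878
top jog 0.54 [262. 330.  15.  22.] [434.4 109. ] [34.7 32.5] 89.1 87.4 212
top jog 0.53 [306. 274. 140. 167.] [552.2  20.6] [320.6 265.9] 3.2 74.3 5490
top board 0.63 [161. 300. 118. 146.] [497.1 327.2] [279.8 211.2] 11.2 7.9 8168
top board 0.38 [188. 328.  30.  45.] [437.  271.2] [84.9 45.9] 13.6 39.6 757
top tray 0.58 [472. 304. 116. 143.] [ 479.4 -327.8] [293.5 236.8] -0.1 46.2 3876
top brick_piece 0.9 [187. 329.  32.  43.] [437.9 270.8] [83.3 44.7] 13.7 39.6 717
top brick_piece 0.72 [170. 182.  81.  57.] [747.8 304.8] [130.9  89.8] 74.6 83.3 2474
top tile_piece 0.63 [148. 335.  35.  45.] [423.9 354.5] [88.4 50.3] -12.6 31.7 828
top glazed_piece 0.97 [266. 138.  24.  35.] [848.9 103.7] [74.1 41.8] 3.6 30.0 536
top glazed_piece 0.89 [180. 265.  4
[... 1216 characters left out ...]
] [494.1 335.4] [281.6 197.8] 10.8 6.6 1352
scene tile_piece 0.65 [313. 200.  28.  15.] [425.3 352. ] [87.1 50. ] -9.3 30.8 189
scene glazed_piece 0.96 [382. 337.  39.  28.] [ 839.3 -122.8] [74.2 43. ] 62.7 28.4 488
scene glazed_piece 0.86 [345. 221.  25.  11.] [572.1 286.1] [73.9 45.7] 33.5 32.1 189
scene glazed_piece 0.76 [415. 280.  34.  24.] [851.5 102.4] [75.  45.2] 4.0 28.3 310
scene carton 0.78 [403. 224.  52.  46.] [749.1 303.1] [133.2  90.5] 75.0 81.3 755
scene carton 0.39 [275. 220.  12.  12.] [433.  105.6] [35.3 30.5] -30.2 85.1 77
scene jar 0.91 [379. 289.  27.  45.] [785.  -1.] [60.9 56.8] -89.9 95.8 347
scene jar 0.2 [241. 249.  13.  16.] [445.6 -76.4] [24.3 18.3] -2.7 114.9 59
```

```bash
python3 - <<'E'
import cv2
im=cv2.imread("pics/top0.png"); cv2.imwrite("pics/c1.png",cv2.resize(im[100:400,80:560],(800,500),interpolation=cv2.INTER_CUBIC))
E
```

```text
(no output)
```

View pics/c1.png

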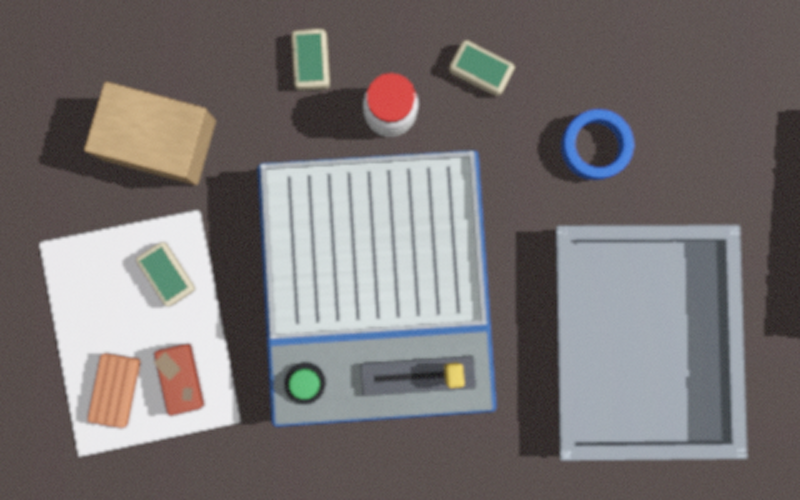

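Candidates for glazed_piece are at px (266,138), (369,141) and (180,265). The one at (180,265) is on the board and nearest the base (0.64 m against 0.85 m), so I choose it. The brick is at (187,329) and the tile at (148,335). There is no stone.

```bash
cat >> h.py <<'E'
O=np.array([552.7,18.7]); YS=np.radians(3.3)
def sh(x,y): c,s=np.cos(YS),np.sin(YS); return O+[c*x-s*y,s*x+c*y]
def go(xy,z,yaw,lbl=""):
    "world mm target, yaw deg of the tool x (mod 180) -> tool shift mm, turn rad"
    o,R=Rt(); d=R.T@(np.array([*xy,z])-o["eef_pos"]*1000)
    a=np.degrees(np.arctan2(R[1,0],R[0,0])); t=(yaw-a+90)%180-90
    print(lbl,"shift",d.round(1),"turn",round(-np.radians(t),3),"q6",round(o["q"][5],2),"t",round(o["time_s"],1))
E
python3 - <<'E'
from h import *
im=cv2.imread("pics/top0.png")[235:365,120:220]; cv2.imwrite("pics/c2.png",cv2.resize(im,None,fx=4,fy=4))
go((437.5,270),3,13.5,"brick"); go((424.5,353),3,-11,"tile"); go((571.3,288.5),3,33.5,"glz")
E
```

```text
brick shift [-283.1 -145.9  228.3] turn -0.67 q6 -0.21 t 1.3
tile shift [-236.3  -76.1  228.3] turn -0.243 q6 -0.21 t 1.3
glz shift [-396.6  -72.7  228.3] turn -1.019 q6 -0.21 t 1.3
```

View pics/c2.png

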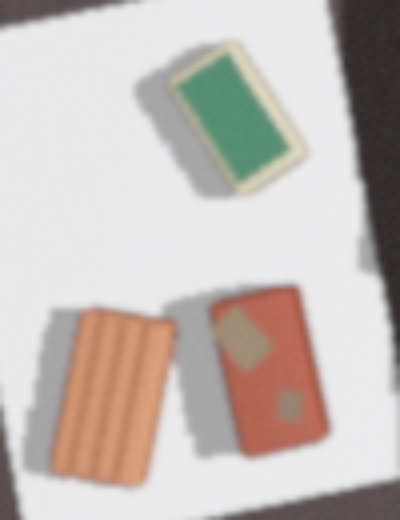

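The crop shows the glazed block (crop px 240,118), the tile (113,398) and the brick (270,370), all flat on the board and clear of each other. I'll start with the brick.

move_arm:
  series:
    - [[0.75,-35,-18,15,-0.08],[0.75,-71,-36,32,-0.17],[0.75,-106,-55,50,-0.25],[0.75,-142,-73,65,-0.34],[0.75,-177,-91,80,-0.42],[0.75,-212,-109,95,-0.5],[0.75,-248,-128,110,-0.59],[0.75,-283,-146,120,-0.67],[0.75,-283,-146,130,-0.67],[0.75,-283,-146,130,-0.67]]

```text
time_s: 2.13
eef_pos: [0.4376, 0.2673, 0.0992]
eef_rot: [-0.002, -0.115, 0.993, -0.0]
wrist_force: [-0.8, -0.2, 0.2]
opening: 0.743
grasp_force: 0.0
```

```bash
cat >> h.py <<'E'
def look(k,n,i=None,zmin=-1):
    im,d=camera(n); P=cloud(n,d)
    for r in outline_of(k,n)[:2]:
        m=r["region"]&(d>0)
        if m.sum()>20: print(n,k,round(r["conf"],2),np.round(r["bbox"]),*rect(P,m))
    if i: cv2.imwrite(f"pics/{i}.png",im)
E
python3 - <<'E'
from h import *
look("brick_piece","wrist","w1"); go((437.5,270),3,13.5)
E
```

```text
wrist brick_piece 0.83 [331. 253.  74. 132.] [437.1 272.8] [84.9 46.4] 13.1 38.9 9100
 shift [-0.8 -0.2 98. ] turn -0.003 q6 -1.48 t 2.2
```

View pics/w1.png

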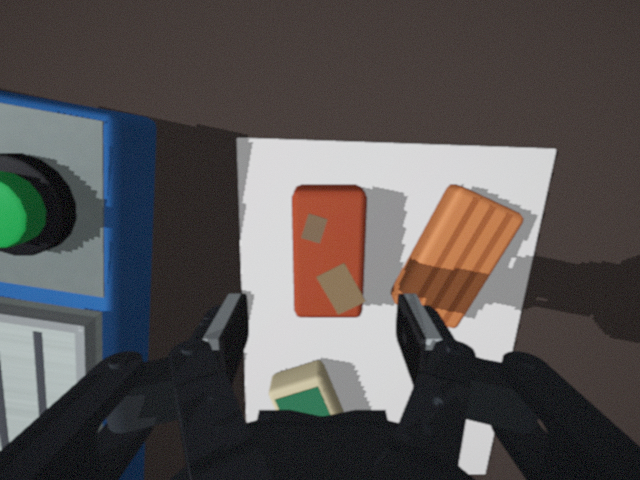

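The brick (px 330,252) lies centred between the fingers, and the tile (px 460,255) is clear of them. Descend and grip.

move_arm:
  series:
    - [[0.75,0,1,35,0],[0.75,0,1,70,0],[0.75,0,1,90,0],[0.75,0,1,98,0],[0.75,0,1,98,0],[0,0,1,98,0],[0,0,1,98,0],[0,0,1,98,0],[0,0,1,98,0],[0,0,1,98,0]]

```text
time_s: 3.07
eef_pos: [0.4385, 0.2718, 0.0052]
eef_rot: [0.002, -0.117, 0.993, 0.001]
wrist_force: [-1.6, 2.2, 7.6]
opening: 0.528
grasp_force: 63.4
```

```bash
python3 - <<'E'
from h import *
o,R=Rt(); print(o["eef_pos"],o["grasp_force"],o["wrist_force"],o["opening"],R.round(2).tolist())
for s in(-46,46):
  for y in(-75,0,75): print(s,y,sh(52.5+s,y))
go(sh(52.5-46,75),72,3.3,"place brick")
E
```

```text
[0.43854777 0.27178599 0.0052136 ] 63.44770789146423 [-1.59538402  2.2443925   7.63606291] 0.5282825880259678 [[-0.97, -0.23, 0.0], [-0.23, 0.97, 0.0], [-0.0, 0.0, -1.0]]
-46 -75 [563.50652383 -55.80147007]
-46 0 [559.18922181  19.07416618]
-46 75 [554.87191979  93.94980242]
46 -75 [655.35397096 -50.50557959]
46 0 [651.03666894  24.37005666]
46 75 [646.71936691  99.2456929 ]
place brick shift [ -71.9 -200.   -66.7] turn 0.178 q6 -1.48 t 3.1
```

move_arm:
  series:
    - [[0,0,0,-40,0],[0,0,0,-80,0],[0,-8,-20,-115,0.03],[0,-20,-55,-130,0.06],[0,-32,-90,-130,0.09],[0,-45,-125,-130,0.12],[0,-57,-160,-130,0.15],[0,-68,-188,-130,0.178],[0,-72,-200,-130,0.178],[0,-72,-200,-110,0.178]]

```text
time_s: 3.9
eef_pos: [0.5587, 0.0901, 0.1176]
eef_rot: [0.005, -0.027, 1.0, -0.001]
wrist_force: [1.2, 1.1, -1.4]
opening: 0.531
grasp_force: 63.0
```

```bash
python3 - <<'E'
from h import *
o,R=Rt(); print(o["eef_pos"],o["grasp_force"],o["wrist_force"],o["opening"])
look("brick_piece","wrist")
go(sh(52.5-46,75),68,3.3,"place brick")
E
```

```text
[0.55872117 0.09010211 0.11755153] 62.97998785972595 [ 1.17714894  1.06184584 -1.38755536] 0.5314745900327517
wrist brick_piece 0.77 [324. 315. 131. 206.] [549.1  91.1] [76.9 46.9] 3.5 143.7 22493
place brick shift [-3.5  1.1 42.9] turn -0.002 q6 -1.67 t 4.0
```

move_arm:
  series:
    - [[0,-2,1,20,0],[0,-2,1,35,0],[0,-2,1,42,0],[0,-2,1,42,0],[0.6,-2,1,42,0],[0.72,-2,1,42,0],[0.72,-2,1,42,0],[0.72,-2,1,10,0],[0.72,-2,1,-30,0],[0.72,-2,1,-70,0]]

```text
time_s: 4.83
eef_pos: [0.5551, 0.0944, 0.1848]
eef_rot: [-0.001, -0.029, 1.0, 0.0]
wrist_force: [0.9, 0.0, -0.4]
opening: 0.721
grasp_force: 0.0
```

```bash
python3 - <<'E'
from h import *
o,R=Rt(); print(o["eef_pos"],o["opening"])
look("brick_piece","top");look("tile_piece","top");look("glazed_piece","top");
go((424.5,353),100,-11,"tile")
E
```

```text
[0.5550527  0.09435179 0.1847765 ] 0.7207537998500787
top tile_piece 0.84 [148. 336.  32.  49.] [424.5 354. ] [88.  49.4] -9.9 31.9 783
top glazed_piece 0.73 [370. 140.  34.  27.] [ 838.3 -119.7] [74.  42.1] 61.3 30.3 530
top glazed_piece 0.72 [268. 137.  22.  40.] [850.7 105.1] [75.3 43.7] 5.2 30.1 565
tile shift [115.6 265.7  82.9] turn 0.249 q6 -1.67 t 5.1
```

move_arm:
  series:
    - [[0.8,14,33,0,0.03],[0.8,29,66,0,0.06],[0.8,43,100,0,0.09],[0.8,58,133,10,0.12],[0.8,72,166,30,0.16],[0.8,87,200,50,0.19],[0.8,101,232,70,0.22],[0.8,115,265,83,0.25],[0.8,115,265,83,0.25],[0.8,115,265,83,0.25]]

```text
time_s: 5.97
eef_pos: [0.4226, 0.3528, 0.0974]
eef_rot: [-0.002, 0.094, 0.996, -0.002]
wrist_force: [-1.1, -0.1, -0.2]
opening: 0.793
grasp_force: 0.0
```

```bash
python3 - <<'E'
from h import *
look("tile_piece","wrist")
look("brick_piece","top"); 
for r in outline_of("glazed_piece","top"): print(r["conf"],r["bbox"])
go((424.5,353),3,-11,"tile")
E
```

```text
wrist tile_piece 0.86 [327. 247.  78. 134.] [426.2 354.3] [88.5 49.8] -10.9 31.1 9863
0.9 [368.7, 141.4, 34.0, 30.2]
0.88 [178.2, 263.9, 36.5, 37.1]
0.79 [266.2, 137.5, 22.0, 33.2]
0.42 [302.9, 274.0, 146.1, 165.3]
tile shift [ 2.6  1.2 97.6] turn -0.003 q6 -0.9 t 6.2
```

move_arm:
  series:
    - [[0.8,1,1,35,0],[0.8,1,1,70,0],[0.8,1,1,90,0],[0.8,1,1,97,0],[0.8,1,1,97,0],[0,1,1,97,0],[0,1,1,97,0],[0,1,1,97,0],[0,1,1,97,0],[0,1,1,97,0]]

```text
time_s: 7.05
eef_pos: [0.4267, 0.3541, 0.0054]
eef_rot: [0.002, 0.096, 0.995, 0.001]
wrist_force: [0.9, -0.5, 6.2]
opening: 0.571
grasp_force: 64.8
```

```bash
python3 - <<'E'
from h import *
o,R=Rt(); print(o["eef_pos"],o["grasp_force"],o["wrist_force"],o["opening"])
go(sh(52.5+46,0),68,3.3,"place tile")
E
```

```text
[0.42667634 0.35413674 0.00535403] 64.81336712837219 [ 0.91853508 -0.52432938  6.18359755] 0.570556323488822
place tile shift [-283.6 -280.6  -62.3] turn -0.25 q6 -0.9 t 7.0
```

move_arm:
  series:
    - [[0,0,0,-40,0],[0,0,0,-80,0],[0,-15,-15,-115,0],[0,-40,-40,-140,-0.03],[0,-65,-65,-140,-0.06],[0,-92,-91,-140,-0.1],[0,-119,-118,-140,-0.14],[0,-146,-145,-140,-0.18],[0,-173,-171,-140,-0.22],[0,-200,-198,-140,-0.25]]

```text
time_s: 7.88
eef_pos: [0.584, 0.1193, 0.1438]
eef_rot: [0.0, -0.03, 1.0, 0.0]
wrist_force: [0.9, 0.5, -1.6]
opening: 0.576
grasp_force: 63.8
```

move_arm:
  series:
    - [[0,-22,-22,0,0],[0,-45,-45,0,0],[0,-66,-65,0,0],[0,-84,-83,0,0],[0,-84,-83,15,0],[0,-84,-83,30,0],[0,-84,-83,45,0],[0,-84,-83,50,0],[0,-84,-83,50,0],[0,-84,-83,50,0]]

```text
time_s: 8.72
eef_pos: [0.6719, 0.0429, 0.0936]
eef_rot: [-0.0, -0.029, 1.0, 0.0]
wrist_force: [0.7, 0.2, -1.9]
opening: 0.572
grasp_force: 63.7
```

```bash
python3 - <<'E'
from h import *
o,R=Rt(); print(o["eef_pos"],o["grasp_force"],o["wrist_force"],o["opening"])
look("tile_piece","wrist","w2")
go(sh(52.5+46,0),68,3.3,"place tile")
E
```

```text
[0.67186432 0.04292351 0.09362094] 63.721654415130615 [ 0.72927342  0.23990131 -1.87989861] 0.5722467928171423
wrist tile_piece 0.62 [322. 307. 132. 215.] [669.8  42.3] [88.6 49.8] 3.3 119.0 24980
place tile shift [ 22.8 -17.2  26.7] turn -0.0 q6 -1.74 t 8.8
```

View pics/w2.png

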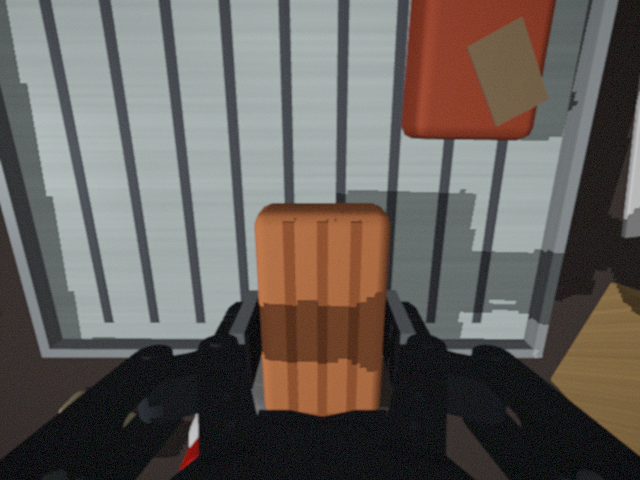

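The tile is held (px 322,310) and the brick lies on the deck inside the rim (px 480,60). Correct the offset, lower and release.

move_arm:
  series:
    - [[0,12,-9,0,0],[0,22,-17,0,0],[0,22,-17,15,0],[0,22,-17,26,0],[0,22,-17,26,0],[0.65,22,-17,26,0],[0.75,22,-17,26,0],[0.75,22,-17,26,0],[0.75,22,-17,-5,0],[0.75,22,-17,-45,0]]

```text
time_s: 9.65
eef_pos: [0.6478, 0.0251, 0.1348]
eef_rot: [-0.004, -0.029, 1.0, 0.001]
wrist_force: [0.9, -0.2, -0.2]
opening: 0.752
grasp_force: 0.0
```

```bash
python3 - <<'E'
from h import *
o,R=Rt(); print(o["eef_pos"],o["opening"])
look("tile_piece","wrist")
go((571.3,288.5),110,33.5,"glz")
E
```

```text
[0.64777971 0.02508381 0.13477027] 0.7517225328374992
wrist tile_piece 0.71 [319. 261.  90. 147.] [656.7  23.1] [89.3 49.8] 3.5 104.6 12020
glz shift [ 69.5 268.9  34.8] turn -0.527 q6 -1.77 t 9.8
```

move_arm:
  series:
    - [[0.8,5,20,-25,-0.05],[0.8,13,50,-30,-0.12],[0.8,22,84,-30,-0.19],[0.8,31,118,-30,-0.26],[0.8,40,152,-20,-0.33],[0.8,48,186,0,-0.4],[0.8,57,220,15,-0.46],[0.8,65,250,30,-0.527],[0.8,69,269,35,-0.527],[0.8,69,269,35,-0.527]]

```text
time_s: 10.58
eef_pos: [0.5638, 0.293, 0.1016]
eef_rot: [-0.001, -0.29, 0.957, 0.001]
wrist_force: [-0.9, -0.1, -0.4]
opening: 0.802
grasp_force: 0.0
```

```bash
python3 - <<'E'
from h import *
look("glazed_piece","wrist"); look("tile_piece","top"); look("brick_piece","top")
go((571.3,288.5),3,33.5,"glz")
E
```

```text
wrist glazed_piece 0.75 [311. 254.  68. 112.] [574. 288.] [75.6 43.7] 32.8 33.5 7021
top tile_piece 0.76 [305. 226.  26.  49.] [647.8  24.9] [89.4 49.5] 3.6 93.4 919
top brick_piece 0.75 [269. 272.  25.  43.] [553.   95.3] [85.2 44.9] 2.7 101.3 839
top brick_piece 0.74 [303. 226.  27.  47.] [647.8  25.8] [89.1 48.1] 2.0 93.5 875
glz shift [ -3.   -1.5 101.2] turn -0.002 q6 -1.87 t 10.9
```

move_arm:
  series:
    - [[0.8,-3,-2,35,0],[0.8,-3,-2,70,0],[0.8,-3,-2,92,0],[0.8,-3,-2,100,0],[0.8,-3,-2,100,0],[0,-3,-2,100,0],[0,-3,-2,100,0],[0,-3,-2,100,0],[0,-3,-2,100,0],[0,-3,-2,100,0]]

```text
time_s: 11.72
eef_pos: [0.5723, 0.2896, 0.006]
eef_rot: [0.002, -0.288, 0.958, -0.0]
wrist_force: [-1.6, -1.7, 6.8]
opening: 0.504
grasp_force: 63.1
```

```bash
python3 - <<'E'
from h import *
o,R=Rt(); print(o["eef_pos"],o["grasp_force"],o["wrist_force"],o["opening"])
go(sh(52.5-46,-65),68,3.3,"place glz")
E
```

```text
[0.57232994 0.2895984  0.00595895] 63.13930034637451 [-1.55769585 -1.70391728  6.77373138] 0.504474780951118
place glz shift [ 192.6 -274.7  -62.5] turn 0.527 q6 -1.87 t 11.7
```

move_arm:
  series:
    - [[0,0,0,-40,0],[0,0,0,-80,0],[0,10,-15,-115,0],[0,28,-40,-140,0],[0,46,-66,-140,0],[0,65,-93,-140,0],[0,84,-120,-140,0],[0,103,-147,-140,0],[0,122,-174,-140,0],[0,140,-200,-140,0]]

```text
time_s: 12.55
eef_pos: [0.5635, 0.0435, 0.144]
eef_rot: [0.0, -0.288, 0.958, -0.0]
wrist_force: [0.9, 0.6, -2.3]
opening: 0.499
grasp_force: 62.3
```

move_arm:
  series:
    - [[0,15,-22,0,0.07],[0,30,-43,0,0.14],[0,43,-62,0,0.22],[0,52,-74,0,0.29],[0,52,-74,0,0.36],[0,52,-74,15,0.43],[0,52,-74,30,0.49],[0,52,-74,40,0.527],[0,52,-74,45,0.527],[0,52,-74,45,0.527]]

```text
time_s: 13.38
eef_pos: [0.5603, -0.0451, 0.0974]
eef_rot: [-0.001, -0.029, 1.0, 0.0]
wrist_force: [0.3, 0.6, -1.7]
opening: 0.498
grasp_force: 62.2
```

```bash
python3 - <<'E'
from h import *
o,R=Rt(); print(o["eef_pos"],o["grasp_force"],o["wrist_force"],o["opening"])
look("glazed_piece","wrist")
go(sh(52.5-46,-65),68,3.3,"place")
E
```

```text
[ 0.56033793 -0.04508046  0.09740798] 62.23455190658569 [ 0.26632956  0.6261936  -1.67416213] 0.49799833990183323
wrist glazed_piece 0.96 [321. 318. 116. 185.] [561.5 -45.6] [75.1 43.7] 3.5 124.7 18528
place shift [-1.3 -0.5 31. ] turn 0.001 q6 -1.92 t 13.5
```

move_arm:
  series:
    - [[0,-1,0,12,0],[0,-1,0,24,0],[0,-1,0,29,0],[0,-1,0,29,0],[0.6,-1,0,29,0],[0.75,-1,0,29,0],[0.75,-1,0,29,0],[0.75,-1,0,0,0],[0.75,-1,0,-40,0],[0.75,-1,0,-80,0]]

```text
time_s: 14.32
eef_pos: [0.561, -0.045, 0.1783]
eef_rot: [-0.002, -0.029, 1.0, 0.001]
wrist_force: [0.6, -0.1, 0.5]
opening: 0.75
grasp_force: 0.0
```

```bash
python3 - <<'E'
from h import *
look("glazed_piece","wrist");look("lock_top","wrist","w3");look("lock_top","top")
go(sh(-113,-90),180,3.3,"lock")
E
```

```text
wrist glazed_piece 0.97 [321. 241.  67. 109.] [569.4 -47.2] [75.2 43.8] 3.2 104.7 6346
wrist lock_top 0.73 [290.  40.  41.  71.] [444.1 -73.3] [27.4 19.9] 2.7 113.3 1997
wrist lock_top 0.6 [407. 334.  71. 109.] [646.7  23.6] [89.4 49.3] 2.6 88.1 2988
top lock_top 0.55 [352. 326.  14.  17.] [444.7 -72.7] [27.8 19.6] 2.5 116.8 130
lock shift [118.  -25.9  -2.7] turn -0.0 q6 -1.92 t 14.6
```

View pics/w3.png

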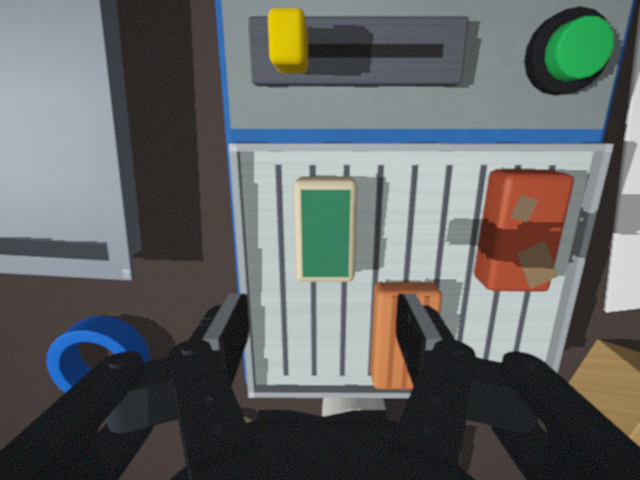

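Glazed (px 325,230), brick (525,230) and tile (407,335) all lie flat inside the rim. The lock grip is at px (290,40). I'll straddle the grip with the fingers.

move_arm:
  series:
    - [[0.38,30,-6,0,0],[0.38,60,-11,0,0],[0.38,92,-16,0,0],[0.38,118,-21,0,0],[0.38,118,-21,0,0],[0.38,118,-21,0,0],[0.38,118,-21,15,0],[0.38,118,-21,30,0],[0.38,118,-21,40,0],[0.38,118,-21,40,0]]

```text
time_s: 15.45
eef_pos: [0.4444, -0.0721, 0.1355]
eef_rot: [-0.002, -0.029, 1.0, 0.001]
wrist_force: [-0.1, 0.3, 0.0]
opening: 0.382
grasp_force: 0.0
```

```bash
python3 - <<'E'
from h import *
o,R=Rt(); print(o["eef_pos"],o["opening"],o["wrist_force"])
look("lock_top","wrist","w4"); look("lock_top","scene")
go((444.4,-73.5),90,3.3,"lock")
E
```

```text
[ 0.44441713 -0.07211472  0.13554152] 0.3815081366172577 [-0.086357    0.2710816   0.02685086]
wrist lock_top 0.57 [322. 274.  38.  72.] [445.6 -74. ] [27.5 19.9] 2.5 117.1 1889
scene lock_top 0.44 [241. 247.  14.  14.] [445.9 -73.7] [27.3 21.2] -1.5 114.8 60
scene lock_top 0.4 [308. 371.  41.  44.] [ 736.8 -272.1] [89.6 88.9] -87.7 31.3 690
lock shift [ 1.9 -0.3 48.8] turn -0.0 q6 -2.05 t 15.7
```

View pics/w4.png

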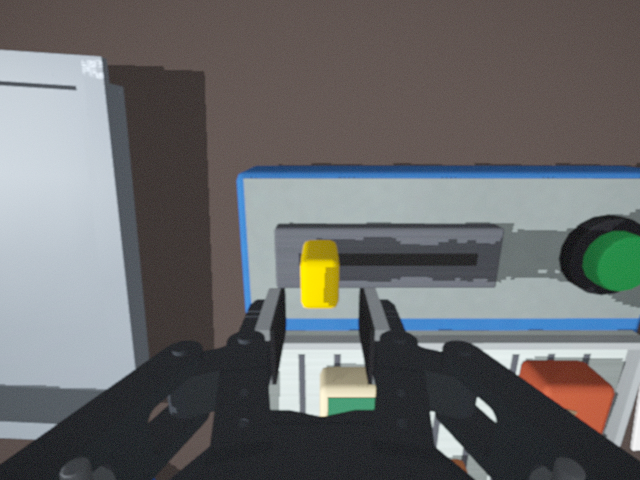

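The grip (px 320,274) is centred between the fingers. Descend, then slide.

move_arm:
  series:
    - [[0.38,1,0,20,0],[0.38,1,0,40,0],[0.38,1,0,48,0],[0.38,1,0,48,0],[0.38,1,10,48,0],[0.38,1,22,48,0],[0.38,1,34,48,0],[0.38,1,46,48,0],[0.38,1,56,48,0],[0.38,1,62,48,0]]

```text
time_s: 16.48
eef_pos: [0.4419, -0.0103, 0.0916]
eef_rot: [0.001, -0.029, 1.0, -0.0]
wrist_force: [0.2, -2.6, 1.5]
opening: 0.387
grasp_force: 1.1
```

move_arm:
  series:
    - [[0.38,0,6,0,0],[0.38,0,12,0,0],[0.38,0,17,0,0],[0.38,0,21,0,0],[0.38,0,24,0,0],[0.38,0,26,0,0],[0.38,0,28,0,0],[0.38,0,29,0,0],[0.38,0,30,0,0],[0.38,0,30,0,0]]

```text
time_s: 17.32
eef_pos: [0.4393, 0.0189, 0.0902]
eef_rot: [-0.0, -0.029, 1.0, 0.0]
wrist_force: [0.3, -1.0, 0.2]
opening: 0.381
grasp_force: 0.6
```

```bash
python3 - <<'E'
from h import *
o,R=Rt(); print(o["eef_pos"],o["opening"],o["wrist_force"])
look("lock_top","wrist")
go(sh(-113,0),90,3.3,"free")
E
```

```text
[0.4392769  0.01888907 0.09021235] 0.38143018300147674 [ 0.26925287 -1.03321364  0.22962681]
wrist lock_top 0.57 [308. 316.  58.  97.] [440.1  12.2] [28.1 20.1] 3.6 115.7 3231
free shift [-0.4 -6.7  0.1] turn -0.001 q6 -1.86 t 17.4
```

move_arm:
  series:
    - [[0.38,0,0.5,0,0],[0.38,0,1,0,0],[0.38,0,1.5,0,0],[0.38,0,2,0,0],[0.38,0,2.5,0,0],[0.38,0,3,0,0],[0.38,0,3.5,0,0],[0.38,0,4,0,0],[0.38,0,4,0,0],[0.38,0,4,0,0]]

```text
time_s: 18.25
eef_pos: [0.4391, 0.0203, 0.0902]
eef_rot: [-0.0, -0.029, 1.0, -0.002]
wrist_force: [-1.2, -14.9, -2.2]
opening: 0.38
grasp_force: 7.4
```

Firm stop at about 15 N. Back off, lift and shut the fingers.

move_arm:
  series:
    - [[0.38,0,-5,0,0],[0.38,0,-9,0,0],[0.38,0,-9,-10,0],[0.38,0,-9,-40,0],[0.38,0,-9,-60,0],[0,0,-9,-60,0],[0,0,15,-60,0],[0,0,45,-60,0],[0,0,65,-60,0],[0,0,65,-60,0]]

```text
time_s: 19.08
eef_pos: [0.4345, 0.0907, 0.1503]
eef_rot: [-0.0, -0.03, 1.0, 0.001]
wrist_force: [-1.2, -1.0, -0.6]
opening: 0.002
grasp_force: 0.0
```

```bash
python3 - <<'E'
from h import *
o,R=Rt(); print(o["eef_pos"],o["opening"],o["wrist_force"])
look("lock_top","top");look("jog_top","top");look("jog_top","wrist","w5")
go((434.4,107),84,3.3,"jog")
E
```

```text
[0.43448879 0.09074158 0.15032642] 0.0015350447916647758 [-1.16401104 -1.00771283 -0.61612073]
top lock_top 0.71 [303. 270. 144. 163.] [565.7  21.3] [293.8 265.5] 3.2 74.8 4019
top lock_top 0.63 [309. 328.  11.  20.] [439.6  14. ] [27.5 17.8] -0.4 117.0 127
top jog_top 0.48 [268. 274.  22.  45.] [552.6  95.2] [84.6 45.8] 2.9 101.5 799
wrist jog_top 0.59 [355. 254.  58.  55.] [434.9 107.7] [35.2 34.6] -87.6 85.7 2325
jog shift [-0.1 20.  66.3] turn -0.001 q6 -1.7 t 19.4
```

View pics/w5.png

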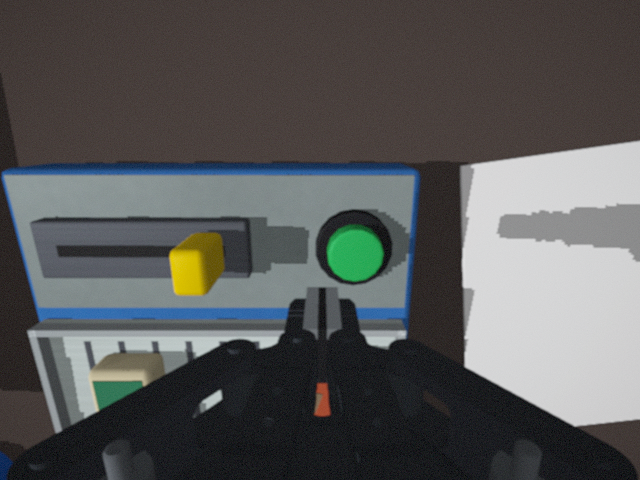

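The lock is at its free end (px 197,263) and the green button is at px (355,254). Move over and press.

move_arm:
  series:
    - [[0,0,10,0,0],[0,0,20,10,0],[0,0,20,30,0],[0,0,20,45,0],[0,0,20,58,0],[0,0,20,65,0],[0,0,20,70,0],[0,0,20,74,0],[0,0,20,75,0],[0,0,20,75,0]]

```text
time_s: 20.22
eef_pos: [0.4335, 0.1081, 0.076]
eef_rot: [-0.001, -0.029, 1.0, 0.0]
wrist_force: [-7.6, 1.2, 10.2]
opening: -0.002
grasp_force: 5.4
```

move_arm:
  series:
    - [[0,0,0,0,0],[0,0,0,0,0],[0,0,0,0,0],[0,0,0,0,0],[0,0,0,0,0],[0,0,0,0,0],[0,0,0,0,0],[0,0,0,0,0],[0,0,0,0,0],[0,0,0,0,0]]

```text
time_s: 21.05
eef_pos: [0.4335, 0.1081, 0.076]
eef_rot: [-0.001, -0.029, 1.0, 0.0]
wrist_force: [-7.2, 0.9, 10.6]
opening: 0.004
grasp_force: 5.2
```

The button is fully down at 76 mm. Hold for at least 4.5 s.

move_arm:
  series:
    - [[0,0,0,0,0],[0,0,0,0,0],[0,0,0,0,0],[0,0,0,0,0],[0,0,0,0,0],[0,0,0,0,0],[0,0,0,0,0],[0,0,0,0,0],[0,0,0,0,0],[0,0,0,0,0]]

```text
time_s: 21.88
eef_pos: [0.4335, 0.1081, 0.076]
eef_rot: [-0.001, -0.029, 1.0, 0.0]
wrist_force: [-7.5, 2.1, 10.6]
opening: 0.001
grasp_force: 5.2
```

move_arm:
  series:
    - [[0,0,0,0,0],[0,0,0,0,0],[0,0,0,0,0],[0,0,0,0,0],[0,0,0,0,0],[0,0,0,0,0],[0,0,0,0,0],[0,0,0,0,0],[0,0,0,0,0],[0,0,0,0,0]]

```text
time_s: 22.72
eef_pos: [0.4335, 0.1081, 0.0759]
eef_rot: [-0.001, -0.029, 1.0, 0.0]
wrist_force: [-6.9, 1.0, 10.3]
opening: -0.0
grasp_force: 5.2
```

move_arm:
  series:
    - [[0,0,0,0,0],[0,0,0,0,0],[0,0,0,0,0],[0,0,0,0,0],[0,0,0,0,0],[0,0,0,0,0],[0,0,0,0,0],[0,0,0,0,0],[0,0,0,0,0],[0,0,0,0,0]]

```text
time_s: 23.55
eef_pos: [0.4335, 0.1081, 0.0759]
eef_rot: [-0.001, -0.029, 1.0, 0.0]
wrist_force: [-7.1, 1.4, 10.3]
opening: -0.0
grasp_force: 5.2
```

move_arm:
  series:
    - [[0,0,0,0,0],[0,0,0,0,0],[0,0,0,0,0],[0,0,0,0,0],[0,0,0,0,0],[0,0,0,0,0],[0,0,0,0,0],[0,0,0,0,0],[0,0,0,0,0],[0,0,0,0,0]]

```text
time_s: 24.38
eef_pos: [0.4335, 0.1081, 0.0759]
eef_rot: [-0.001, -0.029, 1.0, 0.0]
wrist_force: [-7.4, 2.0, 10.7]
opening: 0.002
grasp_force: 5.2
```

move_arm:
  series:
    - [[0,0,0,0,0],[0,0,0,0,0],[0,0,0,0,0],[0,0,0,0,0],[0,0,0,0,0],[0,0,0,0,0],[0,0,0,-20,0],[0,0,0,-50,0],[0,0,0,-70,0],[0,0,0,-70,0]]

```text
time_s: 25.22
eef_pos: [0.438, 0.1077, 0.1501]
eef_rot: [0.005, -0.029, 1.0, -0.0]
wrist_force: [0.6, -0.5, -0.3]
opening: 0.004
grasp_force: 0.0
```

```bash
python3 - <<'E'
from h import *
o,R=Rt(); print(o["eef_pos"],o["opening"],o["wrist_force"])
look("lock_top","wrist");look("jog_top","wrist");
for k in("brick_piece","tile_piece","glazed_piece"):look(k,"top")
go((439.6,13.5),90,3.3,"lock")
E
```

```text
[0.43803512 0.10771045 0.15011882] 0.0036847245768463887 [ 0.57525241 -0.5413978  -0.27786198]
wrist lock_top 0.74 [164. 255.  60.  60.] [438.8  13.9] [27.1 20. ] 2.3 113.6 1736
wrist lock_top 0.74 [194. 299. 387. 288.] [508.6  15.7] [268.  184.8] -85.2 74.5 17400
wrist jog_top 0.98 [325. 253.  59.  57.] [433.7 107.6] [34.9 34.6] -21.2 84.6 2394
top brick_piece 0.88 [266. 273.  23.  45.] [553.2  95.2] [85.3 45.5] 2.1 101.6 827
top tile_piece 0.74 [304. 227.  26.  45.] [647.6  25. ] [89. 49.] 3.5 93.5 904
top tile_piece 0.59 [170. 180.  82.  58.] [747.8 304.6] [131.5  90.2] 75.3 83.4 2456
top glazed_piece 0.85 [267. 136.  24.  36.] [850.1 104.3] [74.7 43.6] 4.8 30.3 548
top glazed_piece 0.62 [336. 269.  25.  39.] [561.2 -44.2] [75.  43.5] 3.1 96.0 684
lock shift [ -0.4 -94.3  54.6] turn -0.0 q6 -1.65 t 25.7
```

move_arm:
  series:
    - [[0.38,0,-25,0,0],[0.38,0,-50,0,0],[0.38,0,-75,0,0],[0.38,0,-90,0,0],[0.38,0,-94,0,0],[0.38,0,-94,0,0],[0.38,0,-94,20,0],[0.38,0,-94,42,0],[0.38,0,-94,54,0],[0.38,0,-94,54,0]]

```text
time_s: 26.55
eef_pos: [0.4372, 0.0153, 0.0886]
eef_rot: [-0.003, -0.029, 1.0, 0.001]
wrist_force: [-1.5, 0.3, -0.3]
opening: 0.38
grasp_force: 0.0
```

move_arm:
  series:
    - [[0.38,0,-8,0,0],[0.38,0,-18,0,0],[0.38,0,-28,0,0],[0.38,0,-39,0,0],[0.38,0,-50,0,0],[0.38,0,-60,0,0],[0.38,0,-69,0,0],[0.38,0,-77,0,0],[0.38,0,-83,0,0],[0.38,0,-87,0,0]]

```text
time_s: 27.38
eef_pos: [0.445, -0.0742, 0.0915]
eef_rot: [0.0, -0.028, 1.0, -0.0]
wrist_force: [0.5, 2.6, 1.0]
opening: 0.379
grasp_force: 1.1
```

move_arm:
  series:
    - [[0.38,0,-1,0,0],[0.38,0,-2,0,0],[0.38,0,-3,0,0],[0.38,0,-4,0,0],[0.38,0,-5,0,0],[0.38,0,-6,0,0],[0.38,0,-7,0,0],[0.38,0,-8,0,0],[0.38,0,-9,0,0],[0.38,0,-9,0,0]]

```text
time_s: 28.22
eef_pos: [0.4451, -0.0822, 0.0913]
eef_rot: [-0.0, -0.029, 1.0, -0.0]
wrist_force: [0.3, 1.2, -0.6]
opening: 0.379
grasp_force: 0.6
```

move_arm:
  series:
    - [[0.38,0,-0.5,0,0],[0.38,0,-1,0,0],[0.38,0,-1.5,0,0],[0.38,0,-2,0,0],[0.38,0,-2.5,0,0],[0.38,0,-3,0,0],[0.38,0,-3.5,0,0],[0.38,0,-4,0,0],[0.38,0,-4,0,0],[0.38,0,-4,0,0]]

```text
time_s: 29.05
eef_pos: [0.445, -0.083, 0.0912]
eef_rot: [-0.0, -0.028, 1.0, 0.003]
wrist_force: [1.3, 16.5, 7.2]
opening: 0.383
grasp_force: 8.0
```

Both stops are confirmed by force. Back off, lift and look again at the finds.

move_arm:
  series:
    - [[0.38,0,5,0,0],[0.38,0,10,0,0],[0.38,0,10,-15,0],[0.38,0,10,-50,0],[0.38,0,10,-75,0],[0.7,-30,18,-75,0],[0.75,-60,26,-75,0],[0.75,-90,32,-75,0],[0.75,-118,36,-75,0],[0.75,-118,36,-75,0]]

```text
time_s: 29.88
eef_pos: [0.565, -0.0431, 0.1664]
eef_rot: [0.001, -0.029, 1.0, -0.001]
wrist_force: [-1.1, -0.6, -0.7]
opening: 0.752
grasp_force: 0.0
```

```bash
python3 - <<'E'
from h import *
look("lock_top","top")
for k in("brick_piece","tile_piece","glazed_piece"):look(k,"wrist")
go((561,-45),68,3.3,"glz")
E
```

```text
top lock_top 0.64 [353. 324.  13.  16.] [444.7 -75.2] [27.7 18.1] -0.6 118.0 115
top lock_top 0.62 [264. 330.  13.  18.] [434.4 110.1] [32.6 32.4] 89.7 87.4 205
wrist brick_piece 0.7 [419. 212. 440. 424.] [563.5  20.7] [299.5 266.6] 3.3 76.4 25947
wrist brick_piece 0.65 [534. 251. 105. 134.] [553.6  93.9] [85.3 46.6] 2.6 99.9 9133
wrist tile_piece 0.71 [406. 360.  73. 120.] [644.3  11.6] [93.2 45.2] -13.8 92.1 2942
wrist tile_piece 0.18 [610. 402.  59.  88.] [715.5 246.1] [34.4  4.4] -14.9 53.8 412
wrist glazed_piece 0.57 [318. 247.  72. 115.] [562.5 -45.5] [74.2 43.8] 3.3 94.6 6980
wrist glazed_piece 0.48 [273.  46.  48.  74.] [446.3 -76.7] [28.  20.2] 2.9 116.2 2395
glz shift [-0.5 -1.3 98.5] turn -0.001 q6 -1.92 t 30.3
```

move_arm:
  series:
    - [[0.75,-1,-1,35,0],[0.75,-1,-1,70,0],[0.75,-1,-1,90,0],[0.75,-1,-1,98,0],[0.75,-1,-1,98,0],[0,-1,-1,98,0],[0,-1,-1,98,0],[0,-1,-1,98,0],[0,-1,-1,98,0],[0,-1,-1,98,0]]

```text
time_s: 31.12
eef_pos: [0.5637, -0.0448, 0.0704]
eef_rot: [0.002, -0.029, 1.0, -0.001]
wrist_force: [0.3, -0.4, 7.3]
opening: 0.503
grasp_force: 63.3
```

```bash
python3 - <<'E'
from h import *
o,R=Rt(); print(o["eef_pos"],o["grasp_force"],o["wrist_force"],o["opening"])
go((417.6,-375),9,0,"glz")
E
```

```text
[ 0.56374296 -0.04479706  0.07042674] 63.30528974533081 [ 0.26176077 -0.43632221  7.25893816] 0.50291464026593
glz shift [ 165.  -321.2   61.3] turn 0.057 q6 -1.92 t 31.1
```

move_arm:
  series:
    - [[0,0,0,-35,0],[0,0,-10,-65,0],[0,13,-35,-85,0.01],[0,30,-67,-85,0.02],[0,48,-100,-85,0.03],[0,66,-133,-85,0.04],[0,84,-166,-85,0.05],[0,102,-199,-85,0.057],[0,120,-232,-85,0.057],[0,138,-265,-85,0.057]]

```text
time_s: 31.95
eef_pos: [0.4385, -0.3182, 0.1538]
eef_rot: [0.0, -0.0, 1.0, -0.0]
wrist_force: [1.3, -0.3, -2.2]
opening: 0.499
grasp_force: 62.5
```

move_arm:
  series:
    - [[0,10,-22,0,0],[0,20,-44,0,0],[0,24,-56,0,0],[0,24,-58,15,0],[0,24,-58,35,0],[0,24,-58,55,0],[0,24,-58,75,0],[0,24,-58,90,0],[0,24,-58,95,0],[0,24,-58,95,0]]

```text
time_s: 32.78
eef_pos: [0.4151, -0.3733, 0.0569]
eef_rot: [-0.001, -0.0, 1.0, 0.001]
wrist_force: [0.0, 0.5, -1.1]
opening: 0.504
grasp_force: 62.5
```

```bash
python3 - <<'E'
from h import *
o,R=Rt(); print(o["eef_pos"],o["grasp_force"],o["wrist_force"],o["opening"])
look("glazed_piece","wrist","w6"); 
go((417.6,-375),8,0,"glz")
E
```

```text
[ 0.41513892 -0.3733374   0.05693398] 62.4600613117218 [ 0.01386945  0.46004589 -1.06649469] 0.5035997949563538
wrist glazed_piece 0.88 [320. 312. 118. 182.] [ 414.9 -374.6] [75.8 43.8] 0.2 82.1 18320
glz shift [-1.4 -0.  51.1] turn 0.001 q6 -2.52 t 32.9
```

View pics/w6.png

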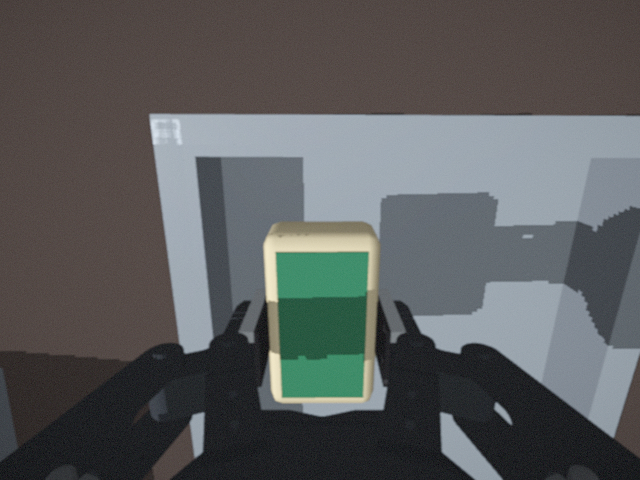

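The glazed block (px 320,312) is over the tray floor, clear of the walls. Lower and release.

move_arm:
  series:
    - [[0,-1,0,22,0],[0,-1,0,40,0],[0,-1,0,49,0],[0,-1,0,49,0],[0.6,-1,0,49,0],[0.65,-1,0,49,0],[0.65,-1,0,49,0],[0.65,-1,0,20,0],[0.65,-1,0,-20,0],[0.65,-1,0,-60,0]]

```text
time_s: 33.72
eef_pos: [0.4159, -0.3739, 0.1189]
eef_rot: [-0.001, -0.0, 1.0, 0.001]
wrist_force: [1.1, 0.0, 0.2]
opening: 0.65
grasp_force: 0.0
```

```bash
python3 - <<'E'
from h import *
o,R=Rt(); print(o["eef_pos"],o["opening"])
for k in("brick_piece","tile_piece"):look(k,"top")
look("glazed_piece","wrist")
go((648.5,25),150,3.3,"tile")
E
```

```text
[ 0.41587296 -0.37386643  0.11888707] 0.6499341945011362
top brick_piece 0.81 [268. 274.  25.  41.] [553.   95.1] [85.4 45.4] 2.3 101.4 836
top brick_piece 0.61 [304. 273. 143. 165.] [553.2  20.9] [318.9 265.8] 3.0 74.7 4613
top tile_piece 0.91 [304. 225.  25.  48.] [647.4  24.8] [89.2 49.1] 3.1 93.4 921
wrist glazed_piece 0.96 [323. 234.  66. 108.] [ 415.2 -374.6] [75.6 42.9] 1.4 31.6 6199
wrist glazed_piece 0.48 [626. 389.  25. 130.] [ 565.1 -118.3] [58.1  3.3] 3.5 31.8 492
tile shift [-232.4  399.2  -32.2] turn -0.057 q6 -2.52 t 34.0
```

move_arm:
  series:
    - [[0.75,0,0,-35,0],[0.75,-20,34,-45,0],[0.75,-40,68,-45,0],[0.75,-60,103,-45,0],[0.75,-80,137,-45,0],[0.75,-100,171,-45,0],[0.75,-120,206,-45,0],[0.75,-140,240,-45,0],[0.75,-160,274,-45,0],[0.75,-180,309,-45,0]]

```text
time_s: 34.85
eef_pos: [0.5961, -0.0636, 0.1612]
eef_rot: [-0.002, -0.0, 1.0, 0.0]
wrist_force: [0.7, -0.7, 0.1]
opening: 0.751
grasp_force: 0.0
```

move_arm:
  series:
    - [[0.75,-20,34,0,-0.02],[0.75,-38,65,0,-0.04],[0.75,-52,90,0,-0.057],[0.75,-52,90,15,-0.057],[0.75,-52,90,35,-0.057],[0.75,-52,90,40,-0.057],[0.75,-52,90,40,-0.057],[0.75,-52,90,40,-0.057],[0.75,-52,90,40,-0.057],[0.75,-52,90,40,-0.057]]

```text
time_s: 35.68
eef_pos: [0.6492, 0.0237, 0.1245]
eef_rot: [0.001, -0.028, 1.0, -0.0]
wrist_force: [0.3, 0.5, 0.4]
opening: 0.749
grasp_force: 0.0
```

```bash
python3 - <<'E'
from h import *
look("tile_piece","wrist")
go((648.5,25),68,3.3,"tile")
E
```

```text
wrist tile_piece 0.96 [324. 265.  96. 156.] [649.2  24. ] [89.2 49.9] 3.3 92.0 13474
tile shift [ 0.6  1.2 56.5] turn -0.001 q6 -1.77 t 35.8
```

move_arm:
  series:
    - [[0.75,0,1,25,0],[0.75,0,1,45,0],[0.75,0,1,55,0],[0.75,0,1,55,0],[0,0,1,55,0],[0,0,1,55,0],[0,0,1,55,0],[0,0,1,55,0],[0,0,1,55,0],[0,0,1,55,0]]

```text
time_s: 36.62
eef_pos: [0.6491, 0.0252, 0.0693]
eef_rot: [0.001, -0.029, 1.0, -0.0]
wrist_force: [-0.4, 0.5, 3.9]
opening: 0.571
grasp_force: 65.2
```

```bash
python3 - <<'E'
from h import *
o,R=Rt(); print(o["eef_pos"],o["grasp_force"],o["wrist_force"],o["opening"])
go((541.6,-327.7),9,0,"tile")
E
```

```text
[0.64905731 0.02515878 0.06931199] 65.19951224327087 [-0.38572192  0.46437666  3.89751041] 0.5713247336021082
tile shift [ 127.5 -346.1   60.2] turn 0.057 q6 -1.77 t 36.6
```

move_arm:
  series:
    - [[0,0,0,-35,0],[0,0,-10,-65,0],[0,10,-36,-85,0],[0,22,-70,-85,0],[0,35,-105,-85,0],[0,49,-140,-85,0],[0,62,-175,-85,0],[0,76,-210,-85,0],[0,90,-245,-85,0],[0,103,-280,-85,0]]

```text
time_s: 37.45
eef_pos: [0.5605, -0.2616, 0.1532]
eef_rot: [-0.0, -0.029, 1.0, 0.0]
wrist_force: [0.2, 0.5, -2.0]
opening: 0.571
grasp_force: 64.8
```

move_arm:
  series:
    - [[0,12,-33,0,0.02],[0,20,-55,0,0.04],[0,24,-66,0,0.057],[0,24,-66,15,0.057],[0,24,-66,35,0.057],[0,24,-66,55,0.057],[0,24,-66,75,0.057],[0,24,-66,90,0.057],[0,24,-66,95,0.057],[0,24,-66,95,0.057]]

```text
time_s: 38.28
eef_pos: [0.5406, -0.3258, 0.0564]
eef_rot: [-0.001, -0.0, 1.0, 0.001]
wrist_force: [0.2, 0.0, -2.6]
opening: 0.569
grasp_force: 64.8
```

```bash
python3 - <<'E'
from h import *
o,R=Rt(); print(o["eef_pos"],o["grasp_force"],o["wrist_force"],o["opening"])
look("tile_piece","wrist"); look("brick_piece","top")
go((541.6,-327.7),8,0,"tile")
E
```

```text
[ 0.5405578  -0.32578599  0.05641568] 64.77846264839172 [ 0.15136417  0.00739369 -2.60215513] 0.5685833085282682
wrist tile_piece 0.56 [323. 310. 134. 208.] [ 540.6 -326.9] [86.9 49.9] 0.1 80.6 23788
top brick_piece 0.63 [269. 273.  22.  44.] [553.   95.1] [85.1 45.4] 2.6 101.7 822
tile shift [ 0.9  0.3 51.9] turn 0.001 q6 -2.3 t 38.5
```

move_arm:
  series:
    - [[0,0,0,22,0],[0,0,0,40,0],[0,0,0,50,0],[0,0,0,50,0],[0.65,0,0,50,0],[0.75,0,0,50,0],[0.75,0,0,50,0],[0.75,0,0,20,0],[0.75,0,0,-20,0],[0.75,0,0,-60,0]]

```text
time_s: 39.32
eef_pos: [0.5406, -0.3267, 0.1187]
eef_rot: [-0.001, -0.0, 1.0, 0.001]
wrist_force: [0.7, -0.6, 0.8]
opening: 0.751
grasp_force: 0.0
```

```bash
python3 - <<'E'
from h import *
o,R=Rt(); print(o["eef_pos"],o["opening"])
look("tile_piece","wrist"); look("brick_piece","top")
go((554,94.5),120,3.3,"brick")
E
```

```text
[ 0.54059012 -0.32673528  0.11870648] 0.751196478148752
wrist tile_piece 0.63 [320. 239.  72. 130.] [ 548.2 -333. ] [88.9 49.9] 0.1 41.9 8454
wrist tile_piece 0.18 [605. 238.  68. 412.] [ 623.3 -118.5] [119.1  10.4] 4.4 67.2 2326
top brick_piece 0.77 [269. 273.  23.  44.] [553.1  95.2] [84.9 45.5] 3.3 101.5 813
top brick_piece 0.68 [440. 186.  44.  38.] [ 736.1 -270.5] [88.8 87.3] -45.5 33.2 585
brick shift [-11.5 422.9  -0.5] turn -0.057 q6 -2.3 t 39.5
```

move_arm:
  series:
    - [[0.75,0,10,-35,0],[0.75,-1,45,-45,0],[0.75,-2,82,-45,0],[0.75,-3,120,-45,0],[0.75,-4,158,-45,0],[0.75,-6,196,-45,0],[0.75,-7,234,-45,0],[0.75,-8,272,-45,0],[0.75,-9,310,-45,0],[0.75,-10,346,-45,0]]

```text
time_s: 40.35
eef_pos: [0.5498, 0.0208, 0.1616]
eef_rot: [-0.001, -0.0, 1.0, 0.0]
wrist_force: [1.5, 0.3, 0.2]
opening: 0.749
grasp_force: 0.0
```

move_arm:
  series:
    - [[0.75,0,30,0,-0.02],[0.75,-1,60,0,-0.04],[0.75,-1,76,0,-0.057],[0.75,-1,76,20,-0.057],[0.75,-1,76,40,-0.057],[0.75,-1,76,40,-0.057],[0.75,-1,76,40,-0.057],[0.75,-1,76,40,-0.057],[0.75,-1,76,40,-0.057],[0.75,-1,76,40,-0.057]]

```text
time_s: 41.18
eef_pos: [0.5531, 0.0942, 0.1244]
eef_rot: [0.001, -0.028, 1.0, -0.0]
wrist_force: [0.3, 0.2, 0.5]
opening: 0.753
grasp_force: 0.0
```

```bash
python3 - <<'E'
from h import *
look("brick_piece","wrist");look("tile_piece","top");look("glazed_piece","top")
go((554,94.5),68,3.3,"brick")
E
```

```text
wrist brick_piece 0.78 [325. 273.  89. 158.] [554.3  95.1] [85.6 47. ] 2.6 99.9 12740
top tile_piece 0.91 [468. 277.  24.  45.] [ 541.8 -325.7] [88.  49.3] -0.3 32.9 759
top glazed_piece 0.91 [369. 142.  36.  35.] [ 838.3 -119.5] [75.1 44.1] 62.8 30.1 550
top glazed_piece 0.65 [489. 334.  24.  32.] [ 415.9 -373. ] [74.  43.4] -0.7 35.2 570
brick shift [-1.5 -0.1 55.6] turn -0.001 q6 -1.67 t 41.5
```

move_arm:
  series:
    - [[0.75,-1,0,25,0],[0.75,-1,0,45,0],[0.75,-1,0,55,0],[0.75,-1,0,55,0],[0,-1,0,55,0],[0,-1,0,55,0],[0,-1,0,55,0],[0,-1,0,55,0],[0,-1,0,55,0],[0,-1,0,55,0]]

```text
time_s: 42.32
eef_pos: [0.554, 0.0946, 0.0693]
eef_rot: [0.001, -0.029, 1.0, -0.0]
wrist_force: [-0.4, -0.1, 4.7]
opening: 0.529
grasp_force: 63.3
```

```bash
python3 - <<'E'
from h import *
o,R=Rt(); print(o["eef_pos"],o["grasp_force"],o["wrist_force"],o["opening"])
go((417.6,-281),9,0,"brick")
E
```

```text
[0.5540197  0.09463919 0.06926663] 63.29991102218628 [-0.42330701 -0.05432128  4.67969379] 0.5288686837921727
brick shift [ 157.8 -367.2   60.1] turn 0.057 q6 -1.67 t 42.3
```

move_arm:
  series:
    - [[0,0,0,-40,0],[0,0,0,-80,0],[0,10,-24,-95,0],[0,24,-57,-95,0],[0,38,-90,-95,0],[0,52,-123,-95,0],[0,66,-156,-95,0],[0,81,-189,-95,0],[0,95,-222,-95,0],[0,109,-255,-95,0]]

```text
time_s: 43.15
eef_pos: [0.4579, -0.1674, 0.1632]
eef_rot: [-0.0, -0.029, 1.0, 0.0]
wrist_force: [2.3, 0.4, -3.0]
opening: 0.526
grasp_force: 62.8
```

move_arm:
  series:
    - [[0,14,-33,0,0.02],[0,28,-66,0,0.04],[0,42,-98,0,0.057],[0,49,-112,5,0.057],[0,49,-112,30,0.057],[0,49,-112,55,0.057],[0,49,-112,80,0.057],[0,49,-112,100,0.057],[0,49,-112,105,0.057],[0,49,-112,105,0.057]]

```text
time_s: 43.98
eef_pos: [0.4153, -0.2795, 0.0566]
eef_rot: [-0.001, -0.0, 1.0, 0.002]
wrist_force: [0.4, -0.9, -3.0]
opening: 0.529
grasp_force: 62.7
```

```bash
python3 - <<'E'
from h import *
o,R=Rt(); print(o["eef_pos"],o["grasp_force"],o["wrist_force"],o["opening"])
look("brick_piece","wrist")
go((417.6,-281),8,0,"brick")
E
```

```text
[ 0.41532668 -0.2794867   0.05659352] 62.71838665008545 [ 0.40998534 -0.93574539 -2.99237236] 0.5289521937323712
wrist brick_piece 0.73 [324. 315. 128. 203.] [ 412.8 -280.3] [77.4 46.8] -0.6 88.7 21986
brick shift [-0.6  0.2 51.1] turn 0.0 q6 -2.4 t 44.1
```

move_arm:
  series:
    - [[0,0,0,22,0],[0,0,0,40,0],[0,0,0,50,0],[0,0,0,50,0],[0.6,0,0,50,0],[0.68,0,0,50,0],[0.68,0,0,50,0],[0.68,0,0,20,0],[0.68,0,0,-20,0],[0.68,0,0,-60,0]]

```text
time_s: 44.92
eef_pos: [0.4159, -0.2801, 0.1193]
eef_rot: [-0.001, -0.0, 1.0, 0.001]
wrist_force: [1.7, -1.1, -0.1]
opening: 0.683
grasp_force: 0.0
```

move_arm:
  series:
    - [[0.68,0,0,-40,0],[0.68,-10,30,-80,0],[0.68,-20,65,-100,0],[0.68,-20,100,-100,0],[0.68,-20,135,-100,0],[0.68,-20,170,-100,0],[0.68,-20,205,-100,0],[0.68,-20,240,-100,0],[0.68,-20,275,-100,0],[0.68,-20,275,-100,0]]

```text
time_s: 45.75
eef_pos: [0.4359, -0.0007, 0.219]
eef_rot: [0.001, -0.003, 1.0, 0.001]
wrist_force: [-0.0, 0.4, 0.7]
opening: 0.683
grasp_force: 0.0
```

```bash
python3 - <<'E'
from h import *
for k in("brick_piece","tile_piece","glazed_piece","lock_top"):look(k,"scene")
look("brick_piece","top");
im=cv2.resize(camera("top")[0][100:400,80:560],(800,500)); cv2.imwrite("pics/end.png",im)
E
```

```text
scene brick_piece 0.64 [184. 319.  45.  32.] [ 418.1 -282.4] [86.5 46.1] -2.1 39.0 523
scene tile_piece 0.85 [214. 355.  49.  34.] [ 542.8 -328.5] [87.5 50. ] -0.6 31.0 739
scene tile_piece 0.42 [242. 251.  17.  23.] [444.6 -77.5] [29.3 22.1] -0.3 114.8 63
scene glazed_piece 0.78 [414. 280.  33.  23.] [851.3 101.5] [75.6 47. ] 7.4 27.9 323
scene glazed_piece 0.66 [382. 338.  39.  28.] [ 838.9 -123.7] [73.4 45. ] 62.3 28.2 488
scene lock_top 0.63 [242. 248.  15.  15.] [445.9 -79.2] [28.3 19.4] -7.6 114.8 59
top brick_piece 0.88 [448. 337.  21.  44.] [ 416.3 -280.3] [84.4 45.8] -0.4 40.5 738
```

View pics/end.png

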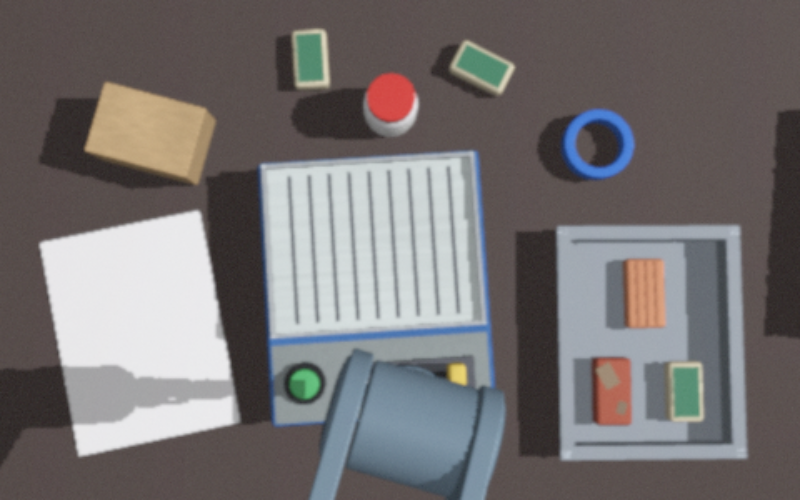

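The tile (px 645,293), brick (612,390) and glazed block (686,390) lie flat and apart in the tray. The lock is back at its transport stop, the bystanders haven't moved and the arm is clear, so I'm handing in.

```bash
python3 -c "
from h import *
print(order.hand_in())"
```

```text
the job is handed in; nothing more can be done
None
```

The job is handed in, with no verdict shown: brick, tile and glazed piece (no stone was present) went onto the deck, the button was held down about 4.6 s with the lock free, the lock was slid back, and all three now lie flat and apart in the grey tray with the carton, jar and tape untouched.

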